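# Make up a picture-hanging kit and a corner kit by the hallway mirror

## Task

Make up two kits from the stock on the console. In the walnut tray put the tack hammer, the nail dispenser and the two-pronged hook; in the blue dish put the corner clamp and the single-pronged hook. Set each piece down gently (no dropping), flat on the floor of its tray or dish with nothing lying on top of another or on the rim and the dispenser upright, and leave the tape measure, shelf bracket and spirit level where they are.

Things in the scene. Friction and masses are not known exactly. Their poses are not given: they have to be found in the camera images.
- hammer: small steel tack hammer lying flat, 170 mm long, 18 mm high. Origin on its underside at its balance point, below the shaft; x along the shaft to the head. Head: 18 mm thick bar, 66 mm long (along y), centred at x +45 mm (hammer ends at +54); dark grip ends at x -115 mm. Shaft 14 mm wide (y) from x -45 to +36, top at 17 mm: grip it across y at the origin.
- dispenser: clear acrylic nail dispenser standing upright: a box 60 mm (x) by 40 mm (y) by 55 mm high, white top, nails inside, and on top a round white push button 7 mm high (not to be used). Origin at the centre of the underside, z up. Grip it across y.
- single_hook: chrome adhesive hook with ONE prong, lying on its back plate with the prong up. Plate 56 mm (x) by 34 mm (y) by 6 mm; the prong, 12 mm wide (y), stands on the middle of the plate, reaches 39 mm high and spans x -12 to +14 mm. Origin at the centre of the underside, z up. Grip the prong across y.
- double_hook: wider chrome adhesive hook with TWO prongs, lying on its back plate, prongs up. Plate 60 (x) by 44 (y) by 6 mm; central stem 20 (x) by 14 mm (y) rises to 40 mm; a 12 mm wide crossbar at 21 to 31 mm height runs along x to +-39 mm, its ends turned up to 46 mm. Origin at the centre of the underside, z up. Grip the stem across y.
- corner_clamp: aluminium corner clamp lying flat: two arms, 14 mm wide, 20 mm high, form a right-angled V, corner at x -28 mm, opening to +x (outline x -35 to +16, y +-44 mm). In it stands its spring clip (rigid), 24 (x) by 14 mm (y), 48 mm high, centred on the origin. Origin at the foot of the clip on the underside, z up. Grip the clip across y, above the arms.
- tray: walnut tray, fixed, open on top, 222 mm (x, the long side) by 192 mm (y), rim 17 mm high, walls 6 mm, floor 6 mm thick, so 210 by 180 mm inside. Origin at the centre of its underside on the table.
- dish: round pale blue ceramic dish, fixed, open on top, 190 mm across the rim and 20 mm high, floor 5 mm thick, flat inside floor about 166 mm across. Origin at the centre of its underside on the table.
- tape_measure: bystander: black tape measure, 70 by 34 by 64 mm high. Origin at the centre of the underside, z up.
- bracket: bystander: loose walnut shelf bracket, 150 mm long (x), 22 mm wide, 130 mm high. Origin at the centre of the underside, z up.
- level: bystander: aluminium spirit level standing on edge, 240 mm long (y), 24 mm wide, 46 mm high. Origin at the centre of the underside, z up.

How it is judged:
At the end, for the whole second after the job is handed in: Hammer within 65 x 85 mm (along, across) of the tray centre, dispenser and double hook within 85 x 75 mm; clamp and single hook within 65 mm of the dish centre; each flat on its floor (under 11 mm up, tilt under 0.07 rad), released, at rest; bystanders within 20 mm of their start (x of hammer in the frame of tray between -0.065 and 0.065 m and y of hammer in the frame of tray between -0.085 and 0.085 m and z of hammer in the frame of tray between 0 and 0.011 m and angle between each of hammer, dispenser, double_hook, corner_clamp, single_hook's own z axis and vertical below 0.07 rad and linear speed of each of hammer, dispenser, double_hook, corner_clamp, single_hook below 0.02 m/s and angular speed of each of hammer, dispenser, double_hook, corner_clamp, single_hook below 0.2 rad/s and contact force between each of hammer, dispenser, double_hook, corner_clamp, single_hook and the fingers below 0.1 N and x of dispenser in the frame of tray between -0.085 and 0.085 m and y of dispenser in the frame of tray between -0.075 and 0.075 m and z of dispenser in the frame of tray between 0 and 0.011 m and x of double_hook in the frame of tray between -0.085 and 0.085 m and y of double_hook in the frame of tray between -0.075 and 0.075 m and z of double_hook in the frame of tray between 0 and 0.011 m and horizontal distance between each of corner_clamp, single_hook and dish below 0.065 m and z of corner_clamp in the frame of dish between 0 and 0.011 m and z of single_hook in the frame of dish between 0 and 0.011 m and distance of each of tape_measure, bracket, level from where it was at the start of the episode below 0.02 m); the robot touches nothing.
It fails at once if a piece is dropped into the tray or dish (arrives there at over 0.8 m/s, a fall of over about 3 cm) ((linear speed of hammer above 0.8 m/s and height (world z) of hammer below 0.05 m and (horizontal distance between hammer and tray below 0.12 m or horizontal distance between hammer and dish below 0.095 m)) or (linear speed of dispenser above 0.8 m/s and height (world z) of dispenser below 0.05 m and (horizontal distance between dispenser and tray below 0.12 m or horizontal distance between dispenser and dish below 0.095 m)) or (linear speed of double_hook above 0.8 m/s and height (world z) of double_hook below 0.05 m and (horizontal distance between double_hook and tray below 0.12 m or horizontal distance between double_hook and dish below 0.095 m)) or (linear speed of corner_clamp above 0.8 m/s and height (world z) of corner_clamp below 0.05 m and (horizontal distance between corner_clamp and tray below 0.12 m or horizontal distance between corner_clamp and dish below 0.095 m)) or (linear speed of single_hook above 0.8 m/s and height (world z) of single_hook below 0.05 m and (horizontal distance between single_hook and tray below 0.12 m or horizontal distance between single_hook and dish below 0.095 m))).
It fails at once if the tape measure, bracket or level is moved more than 20 mm (distance of any of tape_measure, bracket, level from where it was at the start of the episode above 0.02 m).
It also fails if it takes over 118 s, if anything falls off the work surface, if the arm or the gripper's body presses on something with over 40 N, if the wrist force passes 120 N, or if a joint passes its speed limit or range.

## Robot

A 6-joint arm with a two-finger parallel gripper is mounted at the origin on the work surface. World frame = base frame: x ahead of the robot, y to its left, z up, the work surface at z = 0. Lengths are in m, angles in rad, forces in N, time in s.
With the tool pointing down it reaches from about 0.35 to 0.975 m from the base axis. Payload 4.9 kg.
Tool frame: the origin (TCP) lies between the finger pads; the fingertips stand 14 mm ahead of it and the grasp point (between the pads) lies 5 mm behind it (manip.tcp_to_tips is the distance from the TCP to the fingertips, in m); z points along the fingers, y is the line along which they close (so a half turn about z gives the same grasp; the last joint's range is limited). The gripper opens to 85 mm and grips with 20 to 120 N. Pads are 22 mm wide; open, the fingers measure 114 mm over their backs; the gripper's body (76 mm by 85 mm) begins 54 mm behind the grasp point. The pads swing forward as they close: fully open they stand 13 mm farther back than shut.
Start: joints at [-1.284, 0.053, 1.613, -0, 1.476, -0.119], TCP at [0.247, -0.574, 0.245] pointing down, gripper open.
Joint ranges: [-3.01, 3.01], [-1.01, 2.22], [0.06, 2.58], [-1.02, 4.17], [0.09, 2.62], [-3.14, 3.14]. Speed limits (rad/s): [2.57, 2.57, 3.14, 3.14, 3.14, 3.14].

## Interface

Orientations are given as a unit quaternion [w, x, y, z].
In Python, from plant import manip gives the robot as it stands.
- The arm moves only by the tool servo_tool, never from a script. Its argument "moves" is a list that holds one entry, the list of rows, each a list of 7 numbers: the shift along the tool's x, y, z in mm, then the turn, a rotation vector about the tool's x, y, z in degrees, then the finger opening in mm, from 0 to 85.4. In form: [[[x, y, z, ax, ay, az, fingers], ...]]. A call has 1 to 12 rows; each row shifts and turns the commanded pose from where the row before left it, along the tool's axes as they then stand; what a row does not reach is not made up. A row lasts 1/8 s, in which the tool goes at most 62.5 mm and 10.7 degrees, less where a joint would pass 70% of its speed; a pose out of reach is approached as far as the arm can. A call with a gripper value outside its range is refused whole. The fingers move at their own pace and stop on an object; the grip force is fixed at half the most. Time passes only in rows, so rows that do not move let the fingers close. It gives the time, the measured TCP pose, the force, the opening and the grip force at its end, in the units of the state.
- manip.state(): the state, without advancing time (a new reading comes with each control period).
- manip.grab_frame(name): name is "side" or "top" or "wrist"; returns a dict with "image" (480x640x3 uint8, blue, green, red), "mtx" (3x3 intrinsics, pixels), "eye" and "rotation" of the camera in the world. Camera axes: x right, y down, z forward; pixel columns grow to the right and rows downward; lengths in m; the calibration is good to about 2 mm. A picture is of the moment at which its call begins. There is no depth.
- manip.job_done(): hands the job in; it is judged then, once.
The state is a dict: "time": time; "joint_pos": joint angles; "joint_vel": joint speeds; "joint_efforts": joint torques, N m; "tool_pos": TCP position; "tool_rot": TCP orientation; "contact_force": force on the tool from outside, world axes, zero at the start; "ft_torque": the same for the moment, N m; "gripper_width": opening from 0.0 (shut) to 1.0 (fully open); "grasp_force": force on a finger pad.
Only numpy, scipy, OpenCV 4.12 (cv2) and the standard library are available. Lean on these libraries where they do the work, as an engineer would, in place of code of your own. Each camera call takes 0.05 s, during which the arm holds its last target. There are 200 camera calls.

## Working session

There is one attempt and no reset: what is moved stays moved. The work goes in short steps, Python scripts to look and compute and a tool call to move; the robot and the scene stay as the last step left them, time stands still between calls to the robot, and variables do not carry over. Pictures are saved under pics/ and viewed, at most 14 in all, crops included, and the job is handed in when it is done.

Besides the shell and the picture viewer there is one more tool, called as name(argument=value, ...), one argument or row to a line, values as JSON. servo_tool: Moves the arm, as the interface text tells. Its arguments: {"type":"object","properties":{"moves":{"type":"array"}},"required":["moves"]}

```bash
mkdir -p pics; ls; cat > h.py <<'E'
import numpy as np, cv2
from plant import manip
def grab(n,save=None):
    f=manip.grab_frame(n)
    if save: cv2.imwrite('pics/'+save,f['image'])
    return f
def ray(f,px,z):
    px=np.atleast_2d(np.array(px,float))
    d=(np.linalg.inv(f['mtx'])@np.c_[px,np.ones(len(px))].T).T@np.array(f['rotation']).T
    e=np.array(f['eye']); return e+d*((z-e[2])/d[:,2])[:,None]
def proj(f,P):
    c=(np.atleast_2d(P)-np.array(f['eye']))@np.array(f['rotation']); p=c@np.array(f['mtx']).T
    return p[:,:2]/p[:,2:]
E
python3 - <<'E'
from h import *
for n in ('top','side','wrist'):
    f=grab(n,n+'0.png'); print(n,f['mtx'],f['eye'],np.round(f['rotation'],4))
print(manip.state())
E
```

```text
pics
top [[475.97006622   0.         322.38358856]
 [  0.         475.97006622 230.51788397]
 [  0.           0.           1.        ]] [0.45857255 0.01396187 1.04163815] [-0.0407  0.7132 -0.6971  0.061 ]
side [[472.00615055   0.         316.53058858]
 [  0.         472.00615055 242.20814277]
 [  0.           0.           1.        ]] [ 0.31930343 -0.58209531  0.63887428] [-0.3884  0.8889 -0.2254  0.0911]
wrist [[374.91920382   0.         320.68681749]
 [  0.         374.91920382 238.68118426]
 [  0.           0.           1.        ]] [ 0.32082432 -0.54191311  0.37213143] [ 0.1334  0.8242 -0.5432 -0.0889]
{'time': 0.15, 'joint_pos': array([-1.28398342e+00,  5.32326870e-02,  1.61397685e+00, -1.54475488e-06,
        1.47598161e+00, -1.19006087e-01]), 'joint_vel': array([ 0.00087752, -0.00286156, -0.00531222,  0.00203049,  0.00040892,
        0.00108736]), 'joint_efforts': array([ 3.30314924e-04, -3.94242275e+01, -3.70721698e+01, -1.18037865e-04,
        4.66044119e-03,  1.67858013e-05]), 'tool_pos': array([ 0.24659805, -0.57379594,  0.24432942]), 'tool_rot': array([-7.96374511e-04,  9.79484074e-01,  2.01519997e-01, -6.77473412e-05]), 'contact_force': array([-0.80176934,  0.22011872, -0.07293356]), 'ft_torque': array([-0.03123125, -0.04204608, -0.00854924]), 'grasp_force': 0.0, 'gripper_width': 1.000109892626817}
```

```bash
python3 - <<'E'
s=open('h.py').read()
s=s.replace("from plant import manip\n","from plant import manip\nfrom scipy.spatial.transform import Rotation as R\n")
s=s.replace("    if save:","    f['rotation']=R.from_quat(np.roll(f['rotation'],-1)).as_matrix()\n    if save:")
open('h.py','w').write(s)
E
```

```text
(no output)
```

View pics/top0.png

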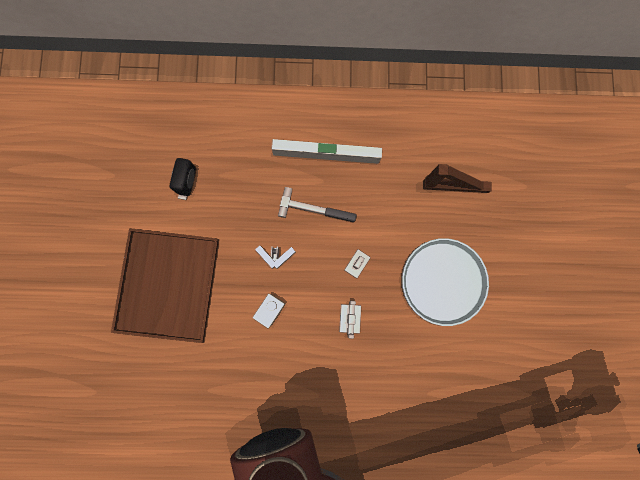

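View pics/side0.png

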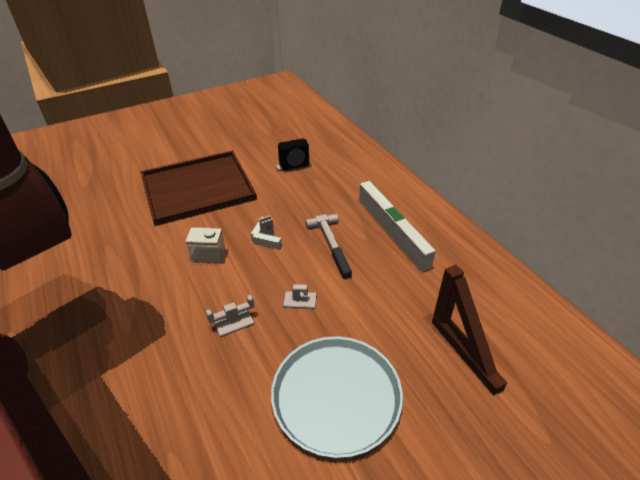

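The top view shows the tray at about (166,285), dish (445,282), dispenser (269,310), clamp (275,256), single hook (357,263), double hook (350,319) and hammer (285..356, 187..221). The side view agrees.

```bash
cat > m.py <<'E'
from h import *
f=grab('top'); im=f['image']
crop=cv2.resize(im[180:345,240:375],None,fx=3.6,fy=3.6,interpolation=cv2.INTER_CUBIC); cv2.imwrite('pics/crop.png',crop)
hsv=cv2.cvtColor(im,cv2.COLOR_BGR2HSV)
m=((hsv[...,1]<90)&(hsv[...,2]>120)).astype(np.uint8); m[:100]=0; m[350:]=0
cs,_=cv2.findContours(m,cv2.RETR_EXTERNAL,cv2.CHAIN_APPROX_NONE)
for c in cs:
    if cv2.contourArea(c)<25: continue
    r=cv2.minAreaRect(c); b=cv2.boxPoints(r)
    print(np.round(r[0],1),np.round(r[1],1),round(r[2],1),'box z0.006',np.round(ray(f,b,0.006)[:,:2],3).tolist(),'ctr',np.round(ray(f,[r[0]],0.006)[0,:2],3))
# dish ellipse
c=max([c for c in cs if c[:,0,0].min()>395 and c[:,0,1].min()>225],key=cv2.contourArea)
w=ray(f,c[:,0].astype(float),0.02)[:,:2]; (x,y),rad=cv2.minEnclosingCircle(w.astype(np.float32)); print('dish',x,y,rad)
# tray
t=((hsv[...,2]<105)).astype(np.uint8); t[:215]=0;t[350:]=0;t[:,:90]=0;t[:,235:]=0
c=max(cv2.findContours(t,0,1)[0],key=cv2.contourArea); w=ray(f,c[:,0].astype(float),0.017)[:,:2]
r=cv2.minAreaRect((w*1000).astype(np.float32)); print('tray',r, np.round(cv2.boxPoints(r)))
E
python3 m.py
```

```text
[350.  316.9] [20.5 32.3] 4.1 box z0.006 [[0.39, -0.053], [0.459, -0.057], [0.456, -0.102], [0.388, -0.097]] ctr [ 0.423 -0.077]
[267.9 310.4] [19.4 29.8] 33.1 box z0.006 [[0.418, 0.133], [0.471, 0.1], [0.449, 0.065], [0.396, 0.097]] ctr [0.433 0.099]
[357.1 263.4] [15.5 25. ] 33.7 box z0.006 [[0.525, -0.062], [0.571, -0.092], [0.552, -0.121], [0.507, -0.091]] ctr [ 0.538 -0.091]
[274.7 250.1] [28.5 29.2] 48.4 box z0.006 [[0.564, 0.133], [0.608, 0.087], [0.562, 0.044], [0.519, 0.09]] ctr [0.563 0.089]
[445.  281.5] [87. 86.] 90.0 box z0.006 [[0.597, -0.19], [0.601, -0.382], [0.412, -0.376], [0.408, -0.19]] ctr [ 0.503 -0.284]
[302.8 204.9] [45.5 29.2] 11.3 box z0.006 [[0.642, 0.085], [0.707, 0.075], [0.689, -0.025], [0.624, -0.014]] ctr [0.665 0.03 ]
[358.3 150.6] [46.2 10.3] 4.4 box z0.006 [[0.784, -0.039], [0.808, -0.04], [0.803, -0.145], [0.779, -0.143]] ctr [ 0.793 -0.092]
[294.7 145.6] [46.8 10.3] 4.6 box z0.006 [[0.792, 0.105], [0.816, 0.104], [0.81, -0.001], [0.786, 0.0]] ctr [0.801 0.052]
dish 0.5034131407737732 -0.280754029750824 0.0948486477136612
tray ((483.7818908691406, 315.2969970703125), (196.02879333496094, 222.33328247070312), 84.6611328125) [[364. 228.]
 [585. 207.]
 [604. 403.]
 [382. 423.]]
```

View pics/crop.png

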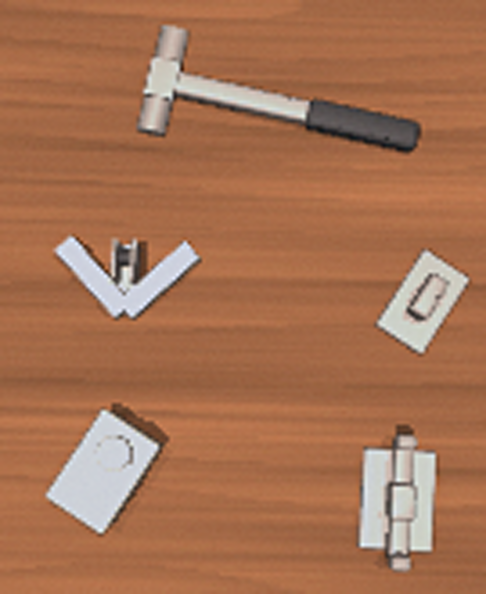

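The crop shows everything clearly. Plate corners and ends are readable there, so I'll cast them at their heights.

```bash
cat > p.py <<'E'
from h import *
f=grab('top')
def C(pts,z): return ray(f,(np.array(pts,float)+.5)/3.6-.5+[240,180],z)[:,:2]
def rect(n,pts,z):
    w=C(pts,z); a=w-np.roll(w,-1,0); L=np.linalg.norm(a,axis=1); e=w[0]+w[1]-w[2]-w[3]; g=w[1]+w[2]-w[3]-w[0]
    print(n,'ctr',np.round(w.mean(0),4),'sides',np.round(L,4),'dirs',[round(np.degrees(np.arctan2(v[1],v[0])),1) for v in (e,g)])
rect('double',[(365,448),(437,452),(432,552),(360,548)],.006)
rect('single',[(427,248),(470,278),(422,354),(376,325)],.006)
rect('disp',[(108,408),(164,443),(102,535),(46,493)],.055)
w=C([(54,243),(70,235),(187,240),(201,258),(122,318)],.02); print('clamp',np.round(w,4))
l=(w[0]+w[1])/2;r=(w[2]+w[3])/2;print('span',np.linalg.norm(w[0]-w[3])); d=w[3]-w[0]; x=np.array([-d[1],d[0]])/np.linalg.norm(d); print('x dir',x,np.degrees(np.arctan2(x[1],x[0])),'origin from corner',w[4]+.035*x,'from tips',(w[0]+w[3])/2-x*.006)
print('clip top',C([(124,252)],.048))
h=C([(174,25),(152,133)],.010); g=C([(419,140)],.010)[0]; s=C([(180,85),(310,112)],.017)
hc=h.mean(0); x=(hc-g)/np.linalg.norm(hc-g); print('hammer head',np.round(hc,4),'len',np.linalg.norm(h[0]-h[1]),'grip',g,'L',np.linalg.norm(hc-g),'ang',np.degrees(np.arctan2(x[1],x[0])),'headperp',np.degrees(np.arctan2(*(h[0]-h[1])[::-1])),'origin',hc-.045*x,'shaftpts',s)
d=s[0]-s[1]; print(np.degrees(np.arctan2(d[1],d[0])))
print('tool x dir', R.from_quat(np.roll(manip.state()['tool_rot'],-1)).as_matrix().round(3))
E
python3 p.py
```

```text
double ctr [ 0.4199 -0.0782] sides [0.0432 0.0588 0.0429 0.0587] dirs [np.float64(-2.2), np.float64(-92.0)]
single ctr [ 0.5387 -0.0921] sides [0.0318 0.0548 0.0327 0.0564] dirs [np.float64(-32.2), np.float64(-122.4)]
disp ctr [0.4354 0.0929] sides [0.0376 0.0617 0.0395 0.0586] dirs [np.float64(-33.5), np.float64(-122.8)]
clamp [[0.5673 0.131 ]
 [0.5723 0.1217]
 [0.571  0.0518]
 [0.5604 0.0431]
 [0.5235 0.089 ]]
span 0.08816907150791674
x dir [ 0.99691317 -0.07851195] -4.503037828862096 origin from corner [0.55840336 0.08620888] from tips [0.55787211 0.08753988]
clip top [[0.56004718 0.08709125]]
hammer head [0.671  0.0698] len 0.06869795736077068 grip [ 0.63703184 -0.08776571] L 0.16116690387416352 ang 77.81583446769906 headperp -9.468370844107321 origin [0.66154941 0.02578445] shaftpts [[ 0.66600251  0.05898434]
 [ 0.6513853  -0.02044112]]
79.57215188900868
tool x dir [[ 0.919  0.395 -0.   ]
 [ 0.395 -0.919  0.001]
 [ 0.    -0.001 -1.   ]]
```

```bash
cat > go.py <<'E'
import sys
from h import *
T=dict(single=(.5387,-.0921,.026,-32.3),double=(.4199,-.0782,.026,-2),disp=(.4354,.0929,.036,-33.3),clamp=(.5581,.0872,.038,-4.5),hammer=(.661,.0256,.017,79))
def tray(x,y,z,yaw):
    a=np.radians(-5.3); c,s=np.cos(a),np.sin(a); return (.484+c*x-s*y,.315+s*x+c*y,z+.007,yaw-5.3)
T.update(single_p=(.503-.045,-.281,.032,-90),clamp_p=(.503+.033,-.281,.044,0),
 hammer_p=tray(.031,.047,.017,0),disp_p=tray(-.050,-.038,.036,0),double_p=tray(.048,-.038,.026,0))
s=manip.state(); M=R.from_quat(np.roll(s['tool_rot'],-1)).as_matrix(); yaw=np.degrees(np.arctan2(M[1,0],M[0,0]))
for n in sys.argv[1:]:
    x,y,z,w=T[n]; d=(w-yaw+90)%180-90
    w=np.radians(yaw+d); X=np.array([np.cos(w),np.sin(w)]); Y=np.array([X[1],-X[0]])
    e=np.array([x,y])-s['tool_pos'][:2]
    print(n,'target',np.round([x,y,z],4),'az',round(-d,1),'then x,y,z mm',np.round([1e3*e@X,1e3*e@Y,1e3*(s['tool_pos'][2]-z)],1))
print('t',round(s['time'],2),'tcp',s['tool_pos'].round(4),'yaw',round(yaw,1),'tilt',np.round(M[:2,2],4),'w',round(s['gripper_width'],3),'gf',round(s['grasp_force'],1),'F',np.round(s['contact_force'],1),'j6',s['joint_pos'][5].round(2))
E
python3 go.py single
```

```text
single target [ 0.5387 -0.0921  0.026 ] az 55.5 then x,y,z mm [ -10.6 -563.4  218.7]
t 0.25 tcp [ 0.2466 -0.574   0.2447] yaw 23.2 tilt [-0.0003  0.001 ] w 1.0 gf 0.0 F [0.  0.1 0.3] j6 -0.12
```

servo_tool(
  moves=[
    [[0,0,0,0,0,9.25,60],[0,0,0,0,0,9.25,60],[0,0,0,0,0,9.25,60],[0,0,0,0,0,9.25,60],[0,0,0,0,0,9.25,60],[0,0,0,0,0,9.25,60],[-2,-50,0,0,0,0,40],[-2,-50,0,0,0,0,40],[-2,-50,0,0,0,0,40],[-2,-50,10,0,0,0,40],[-2,-50,10,0,0,0,40],[0,-50,20,0,0,0,40]],
  ],
)

```text
time: 1.75
tool_pos: [0.3993, -0.3141, 0.206]
tool_rot: [0.001, 0.961, -0.278, 0.001]
contact_force: [0.7, -0.6, -0.1]
gripper_width: 0.472
grasp_force: 0.0
```

servo_tool(
  moves=[
    [[0,-50,20,0,0,0,40],[0,-50,20,0,0,0,40],[0,-50,20,0,0,0,40],[0,-50,0,0,0,0,40],[0,-50,0,0,0,0,40],[0,0,0,0,0,0,40]],
  ],
)

```text
time: 2.5
tool_pos: [0.5328, -0.1012, 0.1453]
tool_rot: [-0.0, 0.961, -0.276, -0.0]
contact_force: [-0.4, -0.3, -0.8]
gripper_width: 0.469
grasp_force: 0.0
```

```bash
python3 go.py single
```

```text
single target [ 0.5387 -0.0921  0.026 ] az 0.3 then x,y,z mm [ 1.000e-01 -1.080e+01  1.193e+02]
t 2.5 tcp [ 0.5328 -0.1012  0.1453] yaw -32.0 tilt [0.0001 0.0004] w 0.469 gf 0.0 F [-0.4 -0.3 -0.8] j6 1.8
```

servo_tool(
  moves=[
    [[0,-11,20,0,0,0,40],[0,0,30,0,0,0,40],[0,0,30,0,0,0,40],[0,0,20,0,0,0,40],[0,0,14,0,0,0,40],[0,0,5,0,0,0,40],[0,0,0,0,0,0,0],[0,0,0,0,0,0,0],[0,0,0,0,0,0,0],[0,0,0,0,0,0,0]],
  ],
)

```text
time: 3.75
tool_pos: [0.5385, -0.0947, 0.0274]
tool_rot: [0.0, 0.961, -0.278, 0.001]
contact_force: [-0.2, 0.4, 3.3]
gripper_width: 0.128
grasp_force: 59.6
```

servo_tool(
  moves=[
    [[0,0,-10,0,0,0,0],[0,0,-20,0,0,0,0],[0,0,-30,0,0,0,0],[0,0,-30,0,0,0,0],[0,0,0,0,0,0,0]],
  ],
)

```text
time: 4.38
tool_pos: [0.54, -0.0952, 0.1207]
tool_rot: [0.0, 0.961, -0.278, 0.004]
contact_force: [-0.4, -1.0, -0.2]
gripper_width: 0.129
grasp_force: 59.1
```

```bash
python3 go.py single single_p; python3 -c "
from h import *
grab('wrist','w1.png')"
```

```text
single target [ 0.5387 -0.0921  0.026 ] az 0.1 then x,y,z mm [-2.7 -1.9 94.7]
single_p target [ 0.458 -0.281  0.032] az 57.8 then x,y,z mm [185.8  82.   88.7]
t 4.38 tcp [ 0.54   -0.0952  0.1207] yaw -32.2 tilt [ 0.0073 -0.0023] w 0.129 gf 59.1 F [-0.4 -1.  -0.2] j6 1.82
```

View pics/w1.png

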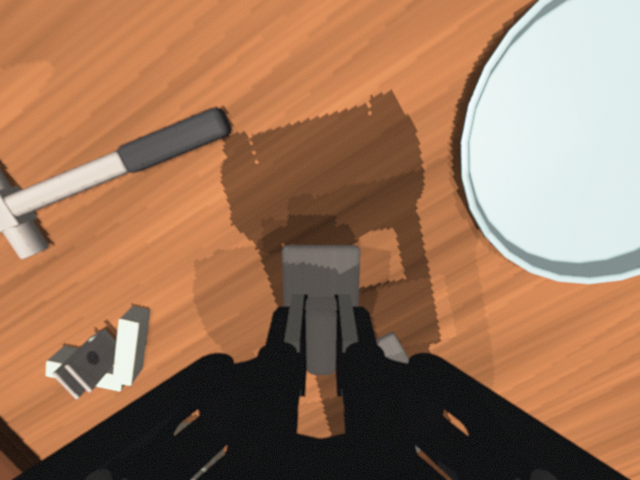

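The hook is held level between the pads at (320,335), and the path to the dish is clear.

servo_tool(
  moves=[
    [[0,0,0,0,0,9.6,0],[0,0,0,0,0,9.6,0],[0,0,0,0,0,9.6,0],[0,0,0,0,0,9.6,0],[0,0,0,0,0,9.6,0],[0,0,0,0,0,9.6,0],[47,20,0,0,0,0,0],[47,20,0,0,0,0,0],[47,20,0,0,0,0,0],[45,20,0,0,0,0,0],[0,0,0,0,0,0,0]],
  ],
)

```text
time: 5.8
tool_pos: [0.4562, -0.2825, 0.115]
tool_rot: [-0.0, -0.706, 0.708, 0.001]
contact_force: [-0.7, 1.2, 0.5]
gripper_width: 0.124
grasp_force: 59.1
```

```bash
python3 go.py single_p
```

```text
single_p target [ 0.458 -0.281  0.032] az -0.1 then x,y,z mm [-1.5 -1.8 83. ]
t 5.8 tcp [ 0.4562 -0.2825  0.115 ] yaw -90.1 tilt [-0.0019  0.0011] w 0.124 gf 59.1 F [-0.7  1.2  0.5] j6 2.45
```

servo_tool(
  moves=[
    [[0,-1,20,0,0,0,0],[0,0,25,0,0,0,0],[0,0,20,0,0,0,0],[0,0,10,0,0,0,0],[0,0,3,0,0,0,0],[0,0,2,0,0,0,0],[0,0,1,0,0,0,0],[0,0,1,0,0,0,0],[0,0,0,0,0,0,0]],
  ],
)

```text
time: 6.92
tool_pos: [0.4592, -0.2808, 0.0346]
tool_rot: [-0.0, 0.708, -0.706, 0.0]
contact_force: [0.3, 0.3, 0.0]
gripper_width: 0.126
grasp_force: 59.1
```

```bash
python3 go.py single_p
```

```text
single_p target [ 0.458 -0.281  0.032] az 0.1 then x,y,z mm [0.2 1.2 2.6]
t 6.92 tcp [ 0.4592 -0.2808  0.0346] yaw -89.9 tilt [ 0.0004 -0.0003] w 0.126 gf 59.1 F [0.3 0.3 0. ] j6 2.45
```

servo_tool(
  moves=[
    [[0,0,1,0,0,0,0],[0,0,1,0,0,0,0],[0,0,0.5,0,0,0,0],[0,0,0,0,0,0,0],[0,0,0,0,0,0,30],[0,0,0,0,0,0,30],[0,0,0,0,0,0,30],[0,0,-20,0,0,0,30],[0,0,-40,0,0,0,40],[0,0,-40,0,0,0,40],[0,0,0,0,0,0,40]],
  ],
)

```text
time: 8.3
tool_pos: [0.4613, -0.2824, 0.1362]
tool_rot: [-0.0, 0.708, -0.706, 0.004]
contact_force: [0.3, 0.0, 0.6]
gripper_width: 0.47
grasp_force: 0.0
```

```bash
python3 go.py clamp
```

```text
clamp target [0.5581 0.0872 0.038 ] az -85.3 then x,y,z mm [  67.5 -376.1   98.2]
t 8.3 tcp [ 0.4613 -0.2824  0.1362] yaw -89.8 tilt [ 0.0065 -0.0053] w 0.47 gf 0.0 F [0.3 0.  0.6] j6 2.45
```

servo_tool(
  moves=[
    [[0,0,0,0,0,-9.5,40],[0,0,0,0,0,-9.5,40],[0,0,0,0,0,-9.5,40],[0,0,0,0,0,-9.5,40],[0,0,0,0,0,-9.5,40],[0,0,0,0,0,-9.5,40],[0,0,0,0,0,-9.5,40],[0,0,0,0,0,-9.5,40],[0,0,0,0,0,-9.3,40],[10,-53,0,0,0,0,40],[10,-53,0,0,0,0,40],[10,-53,0,0,0,0,40]],
  ],
)

```text
time: 9.8
tool_pos: [0.5011, -0.1228, 0.1303]
tool_rot: [-0.0, 0.999, -0.04, -0.001]
contact_force: [0.3, -0.3, 1.3]
gripper_width: 0.465
grasp_force: 0.0
```

servo_tool(
  moves=[
    [[10,-53,0,0,0,0,40],[10,-53,0,0,0,0,40],[10,-53,0,0,0,0,40],[7,-53,0,0,0,0,40],[0,0,0,0,0,0,40]],
  ],
)

```text
time: 10.42
tool_pos: [0.5547, 0.0869, 0.1302]
tool_rot: [-0.0, 0.999, -0.037, -0.001]
contact_force: [0.5, -1.0, 0.0]
gripper_width: 0.466
grasp_force: 0.0
```

```bash
python3 go.py clamp
```

```text
clamp target [0.5581 0.0872 0.038 ] az 0.2 then x,y,z mm [ 3.4 -0.6 92.2]
t 10.43 tcp [0.5547 0.0869 0.1302] yaw -4.3 tilt [-0.0022  0.0004] w 0.466 gf 0.0 F [ 0.5 -1.   0. ] j6 1.67
```

servo_tool(
  moves=[
    [[3,0,20,0,0,0,40],[0,0,30,0,0,0,40],[0,0,25,0,0,0,40],[0,0,12,0,0,0,40],[0,0,4,0,0,0,40],[0,0,0,0,0,0,0],[0,0,0,0,0,0,0],[0,0,0,0,0,0,0],[0,0,0,0,0,0,0]],
  ],
)

```text
time: 11.55
tool_pos: [0.5592, 0.0836, 0.0419]
tool_rot: [0.0, 0.999, -0.04, 0.001]
contact_force: [1.7, -1.0, 1.6]
gripper_width: 0.147
grasp_force: 61.0
```

servo_tool(
  moves=[
    [[0,0,-10,0,0,0,0],[0,0,-20,0,0,0,0],[0,0,-30,0,0,0,0],[0,0,-35,0,0,0,0],[0,0,0,0,0,0,0]],
  ],
)

```text
time: 12.18
tool_pos: [0.5611, 0.0838, 0.1409]
tool_rot: [-0.0, 0.999, -0.04, 0.004]
contact_force: [-0.3, 0.2, -1.1]
gripper_width: 0.152
grasp_force: 60.7
```

```bash
python3 go.py clamp clamp_p
```

```text
clamp target [0.5581 0.0872 0.038 ] az -0.0 then x,y,z mm [ -3.2  -3.2 102.9]
clamp_p target [ 0.536 -0.281  0.044] az -4.5 then x,y,z mm [-25.1 364.8  96.9]
t 12.18 tcp [0.5611 0.0838 0.1409] yaw -4.5 tilt [0.0087 0.0002] w 0.152 gf 60.7 F [-0.3  0.2 -1.1] j6 1.67
```

servo_tool(
  moves=[
    [[0,0,0,0,0,-4.5,0],[-4,52,0,0,0,0,0],[-4,52,0,0,0,0,0],[-4,52,0,0,0,0,0],[-4,52,0,0,0,0,0],[-3,52,0,0,0,0,0],[-3,52,0,0,0,0,0],[-3,50,0,0,0,0,0],[0,0,0,0,0,0,0],[0,0,0,0,0,0,0]],
  ],
)

```text
time: 13.42
tool_pos: [0.5323, -0.2777, 0.1347]
tool_rot: [-0.001, 1.0, -0.001, -0.001]
contact_force: [-0.8, 0.7, -1.0]
gripper_width: 0.15
grasp_force: 60.7
```

```bash
python3 go.py clamp_p
```

```text
clamp_p target [ 0.536 -0.281  0.044] az -0.1 then x,y,z mm [ 3.7  3.3 90.7]
t 13.43 tcp [ 0.5323 -0.2777  0.1347] yaw -0.1 tilt [-0.0016  0.0017] w 0.15 gf 60.7 F [-0.8  0.7 -1. ] j6 0.97
```

servo_tool(
  moves=[
    [[3,2,20,0,0,0,0],[0,0,25,0,0,0,0],[0,0,20,0,0,0,0],[0,0,10,0,0,0,0],[0,0,5,0,0,0,0],[0,0,3,0,0,0,0],[0,0,2,0,0,0,0],[0,0,1,0,0,0,0],[0,0,0,0,0,0,0]],
  ],
)

```text
time: 14.55
tool_pos: [0.5361, -0.2805, 0.0501]
tool_rot: [0.0, 1.0, -0.0, 0.0]
contact_force: [-0.3, -0.6, -1.1]
gripper_width: 0.149
grasp_force: 60.7
```

```bash
python3 go.py clamp_p
```

```text
clamp_p target [ 0.536 -0.281  0.044] az -0.1 then x,y,z mm [-0.1  0.5  6.1]
t 14.55 tcp [ 0.5361 -0.2805  0.0501] yaw -0.1 tilt [ 0.0004 -0.0003] w 0.149 gf 60.7 F [-0.3 -0.6 -1.1] j6 0.97
```

servo_tool(
  moves=[
    [[0,0,1.5,0,0,0,0],[0,0,1,0,0,0,0],[0,0,1,0,0,0,0],[0,0,0,0,0,0,0],[0,0,0,0,0,0,30],[0,0,0,0,0,0,30],[0,0,0,0,0,0,30],[0,0,-20,0,0,0,30],[0,0,-40,0,0,0,40],[0,0,-30,0,0,0,40],[0,0,0,0,0,0,40]],
  ],
)

```text
time: 15.92
tool_pos: [0.5383, -0.2819, 0.1416]
tool_rot: [0.002, 1.0, -0.0, 0.004]
contact_force: [0.5, 0.4, -0.1]
gripper_width: 0.467
grasp_force: 0.0
```

```bash
python3 go.py double
```

```text
double target [ 0.4199 -0.0782  0.026 ] az 2.0 then x,y,z mm [-125.4 -199.4  115.6]
t 15.93 tcp [ 0.5383 -0.2819  0.1416] yaw -0.0 tilt [ 0.0071 -0.005 ] w 0.467 gf 0.0 F [ 0.5  0.4 -0.1] j6 0.97
```

servo_tool(
  moves=[
    [[0,0,0,0,0,2,40],[-30,-45,0,0,0,0,40],[-30,-45,0,0,0,0,40],[-30,-45,0,0,0,0,40],[-32,-45,0,0,0,0,40],[-4,-19,0,0,0,0,40],[0,0,0,0,0,0,40]],
  ],
)

```text
time: 16.8
tool_pos: [0.416, -0.0757, 0.1348]
tool_rot: [-0.0, 1.0, -0.017, -0.001]
contact_force: [0.7, 0.0, -0.6]
gripper_width: 0.467
grasp_force: 0.0
```

```bash
python3 go.py double; python3 -c "
from h import *
grab('top','t2.png')"
```

```text
double target [ 0.4199 -0.0782  0.026 ] az 0.0 then x,y,z mm [  4.    2.3 108.8]
t 16.8 tcp [ 0.416  -0.0757  0.1348] yaw -2.0 tilt [-0.0022  0.0007] w 0.467 gf 0.0 F [ 0.7  0.  -0.6] j6 1.25
```

View pics/t2.png

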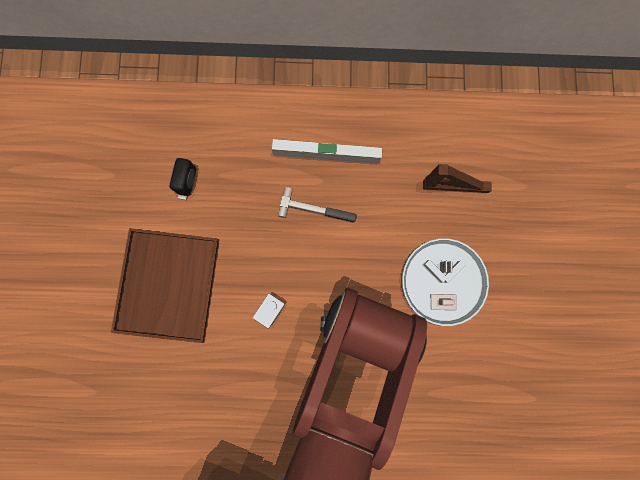

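The clamp (446,270) and single hook (443,302) both sit flat inside the dish and apart from each other.

servo_tool(
  moves=[
    [[3,2,20,0,0,0,40],[0,0,30,0,0,0,40],[0,0,30,0,0,0,40],[0,0,16,0,0,0,40],[0,0,8,0,0,0,40],[0,0,2,0,0,0,40],[0,0,0,0,0,0,0],[0,0,0,0,0,0,0],[0,0,0,0,0,0,0],[0,0,0,0,0,0,0]],
  ],
)

```text
time: 18.1
tool_pos: [0.4211, -0.0794, 0.0315]
tool_rot: [0.0, 1.0, -0.018, 0.001]
contact_force: [-0.1, -0.6, 6.0]
gripper_width: 0.149
grasp_force: 61.1
```

```bash
python3 go.py double
```

```text
double target [ 0.4199 -0.0782  0.026 ] az -0.0 then x,y,z mm [-1.3 -1.2  5.5]
t 18.1 tcp [ 0.4211 -0.0794  0.0315] yaw -2.0 tilt [ 0.0022 -0.0009] w 0.149 gf 61.1 F [-0.1 -0.6  6. ] j6 1.25
```

servo_tool(
  moves=[
    [[0,0,-10,0,0,0,0],[0,0,-20,0,0,0,0],[0,0,-30,0,0,0,0],[0,0,-40,0,0,0,0],[0,0,-30,0,0,0,0],[0,0,0,0,0,0,0]],
  ],
)

```text
time: 18.85
tool_pos: [0.4215, -0.0795, 0.163]
tool_rot: [0.001, 1.0, -0.018, 0.003]
contact_force: [1.5, -0.3, -1.1]
gripper_width: 0.15
grasp_force: 60.3
```

```bash
python3 go.py double double_p
```

```text
double target [ 0.4199 -0.0782  0.026 ] az -0.0 then x,y,z mm [ -1.6  -1.3 137. ]
double_p target [0.5283 0.2727 0.033 ] az 3.3 then x,y,z mm [  73.8 -360.6  130. ]
t 18.85 tcp [ 0.4215 -0.0795  0.163 ] yaw -2.0 tilt [ 0.0052 -0.0019] w 0.15 gf 60.3 F [ 1.5 -0.3 -1.1] j6 1.25
```

servo_tool(
  moves=[
    [[0,0,0,0,0,3.3,0],[10,-51,0,0,0,0,0],[10,-51,0,0,0,0,0],[10,-51,0,0,0,0,0],[11,-52,0,0,0,0,0],[11,-52,0,0,0,0,0],[11,-52,0,0,0,0,0],[11,-52,0,0,0,0,0],[0,0,0,0,0,0,0],[0,0,0,0,0,0,0]],
  ],
)

```text
time: 20.1
tool_pos: [0.5262, 0.2729, 0.158]
tool_rot: [0.001, 0.999, -0.046, -0.002]
contact_force: [-0.2, -0.5, -1.3]
gripper_width: 0.15
grasp_force: 60.3
```

```bash
python3 go.py double_p
```

```text
double_p target [0.5283 0.2727 0.033 ] az -0.0 then x,y,z mm [  2.1   0.  125. ]
t 20.1 tcp [0.5262 0.2729 0.158 ] yaw -5.3 tilt [-0.0036 -0.0017] w 0.15 gf 60.3 F [-0.2 -0.5 -1.3] j6 2.02
```

Lower 117 to about 0.041, then creep.

servo_tool(
  moves=[
    [[2,0,25,0,0,0,0],[0,0,30,0,0,0,0],[0,0,25,0,0,0,0],[0,0,20,0,0,0,0],[0,0,10,0,0,0,0],[0,0,5,0,0,0,0],[0,0,2,0,0,0,0],[0,0,0,0,0,0,0],[0,0,0,0,0,0,0]],
  ],
)

```text
time: 21.22
tool_pos: [0.5299, 0.2735, 0.0441]
tool_rot: [-0.0, 0.999, -0.047, 0.001]
contact_force: [-0.5, 0.4, -1.3]
gripper_width: 0.149
grasp_force: 60.4
```

```bash
python3 go.py double_p
```

```text
double_p target [0.5283 0.2727 0.033 ] az -0.0 then x,y,z mm [-1.5  0.9 11.1]
t 21.23 tcp [0.5299 0.2735 0.0441] yaw -5.3 tilt [0.0012 0.0005] w 0.149 gf 60.4 F [-0.5  0.4 -1.3] j6 2.02
```

servo_tool(
  moves=[
    [[0,0,2,0,0,0,0],[0,0,2,0,0,0,0],[0,0,1,0,0,0,0],[0,0,1,0,0,0,0],[0,0,1,0,0,0,0],[0,0,0,0,0,0,0]],
  ],
)

```text
time: 21.98
tool_pos: [0.5294, 0.2733, 0.0375]
tool_rot: [0.0, 0.999, -0.047, -0.0]
contact_force: [-5.2, -2.5, 6.7]
gripper_width: 0.15
grasp_force: 61.6
```

```bash
python3 go.py double_p
```

```text
double_p target [0.5283 0.2727 0.033 ] az -0.0 then x,y,z mm [-1.   0.6  4.5]
t 21.98 tcp [0.5294 0.2733 0.0375] yaw -5.3 tilt [-0.001  -0.0005] w 0.15 gf 61.6 F [-5.2 -2.5  6.7] j6 2.02
```

Contact with the floor. Release.

servo_tool(
  moves=[
    [[0,0,0,0,0,0,30],[0,0,0,0,0,0,30],[0,0,0,0,0,0,30],[0,0,-20,0,0,0,30],[0,0,-40,0,0,0,40],[0,0,-40,0,0,0,65],[0,0,0,0,0,0,65]],
  ],
)

```text
time: 22.85
tool_pos: [0.5327, 0.2745, 0.1429]
tool_rot: [-0.002, 0.999, -0.047, 0.005]
contact_force: [-0.0, -0.4, 0.0]
gripper_width: 0.758
grasp_force: 0.0
```

```bash
python3 go.py disp
```

```text
disp target [0.4354 0.0929 0.036 ] az 28.0 then x,y,z mm [ 18.4 205.2 106.9]
t 22.85 tcp [0.5327 0.2745 0.1429] yaw -5.3 tilt [0.01   0.0037] w 0.758 gf 0.0 F [-0.  -0.4  0. ] j6 2.02
```

servo_tool(
  moves=[
    [[0,0,0,0,0,9.3,65],[0,0,0,0,0,9.3,65],[0,0,0,0,0,9.4,65],[4,51,0,0,0,0,65],[4,51,0,0,0,0,65],[5,51,0,0,0,0,65],[5,52,0,0,0,0,65],[0,0,0,0,0,0,65],[0,0,0,0,0,0,65]],
  ],
)

```text
time: 23.98
tool_pos: [0.432, 0.0922, 0.1366]
tool_rot: [-0.0, 0.958, -0.287, 0.0]
contact_force: [0.2, -0.7, 0.8]
gripper_width: 0.763
grasp_force: 0.0
```

```bash
python3 go.py disp
```

```text
disp target [0.4354 0.0929 0.036 ] az -0.1 then x,y,z mm [  2.5  -2.4 100.6]
t 23.98 tcp [0.432  0.0922 0.1366] yaw -33.4 tilt [0.0008 0.0004] w 0.763 gf 0.0 F [ 0.2 -0.7  0.8] j6 2.19
```

servo_tool(
  moves=[
    [[2,-2,20,0,0,0,65],[0,0,30,0,0,0,65],[0,0,25,0,0,0,65],[0,0,16,0,0,0,65],[0,0,8,0,0,0,65],[0,0,0,0,0,0,20],[0,0,0,0,0,0,20],[0,0,0,0,0,0,20],[0,0,0,0,0,0,20],[0,0,0,0,0,0,20]],
  ],
)

```text
time: 25.22
tool_pos: [0.4353, 0.0927, 0.0381]
tool_rot: [-0.0, 0.958, -0.287, 0.001]
contact_force: [0.0, -0.7, 3.8]
gripper_width: 0.459
grasp_force: 60.5
```

```bash
python3 go.py disp
```

```text
disp target [0.4354 0.0929 0.036 ] az -0.1 then x,y,z mm [ 0.  -0.2  2.1]
t 25.23 tcp [0.4353 0.0927 0.0381] yaw -33.4 tilt [0.0016 0.0001] w 0.459 gf 60.5 F [ 0.  -0.7  3.8] j6 2.2
```

servo_tool(
  moves=[
    [[0,0,-10,0,0,0,20],[0,0,-20,0,0,0,20],[0,0,-30,0,0,0,20],[0,0,-40,0,0,0,20],[0,0,0,0,0,0,20]],
  ],
)

```text
time: 25.85
tool_pos: [0.4368, 0.0928, 0.1413]
tool_rot: [-0.001, 0.958, -0.287, 0.004]
contact_force: [0.6, 0.2, -1.7]
gripper_width: 0.461
grasp_force: 60.2
```

```bash
python3 go.py disp disp_p
```

```text
disp target [0.4354 0.0929 0.036 ] az -0.0 then x,y,z mm [ -1.3   0.7 105.3]
disp_p target [0.4307 0.2818 0.043 ] az -28.0 then x,y,z mm [ -23.6 -187.6   98.3]
t 25.85 tcp [0.4368 0.0928 0.1413] yaw -33.3 tilt [0.0074 0.0003] w 0.461 gf 60.2 F [ 0.6  0.2 -1.7] j6 2.2
```

servo_tool(
  moves=[
    [[0,0,0,0,0,-9.3,20],[0,0,0,0,0,-9.3,20],[0,0,0,0,0,-9.4,20],[-6,-47,0,0,0,0,20],[-6,-47,0,0,0,0,20],[-6,-47,0,0,0,0,20],[-6,-47,0,0,0,0,20],[0,0,0,0,0,0,20],[0,0,0,0,0,0,20]],
  ],
)

```text
time: 26.98
tool_pos: [0.4273, 0.2815, 0.1359]
tool_rot: [0.001, 0.999, -0.046, -0.001]
contact_force: [0.3, -0.3, -0.6]
gripper_width: 0.458
grasp_force: 61.0
```

```bash
python3 go.py disp_p
```

```text
disp_p target [0.4307 0.2818 0.043 ] az -0.0 then x,y,z mm [ 3.4 -0.6 92.9]
t 26.98 tcp [0.4273 0.2815 0.1359] yaw -5.3 tilt [-0.0023 -0.0016] w 0.458 gf 61.0 F [ 0.3 -0.3 -0.6] j6 2.1
```

servo_tool(
  moves=[
    [[2,0,20,0,0,0,20],[0,0,25,0,0,0,20],[0,0,20,0,0,0,20],[0,0,10,0,0,0,20],[0,0,6,0,0,0,20],[0,0,3,0,0,0,20],[0,0,2,0,0,0,20],[0,0,1,0,0,0,20],[0,0,0,0,0,0,20],[0,0,1,0,0,0,20],[0,0,0,0,0,0,20]],
  ],
)

```text
time: 28.35
tool_pos: [0.4301, 0.282, 0.0493]
tool_rot: [-0.0, 0.999, -0.047, -0.0]
contact_force: [0.2, -0.4, -0.3]
gripper_width: 0.462
grasp_force: 61.0
```

```bash
python3 go.py disp_p
```

```text
disp_p target [0.4307 0.2818 0.043 ] az -0.0 then x,y,z mm [0.6 0.1 6.3]
t 28.35 tcp [0.4301 0.282  0.0493] yaw -5.3 tilt [-0.  0.] w 0.462 gf 61.0 F [ 0.2 -0.4 -0.3] j6 2.1
```

servo_tool(
  moves=[
    [[0,0,2,0,0,0,20],[0,0,1,0,0,0,20],[0,0,1,0,0,0,20],[0,0,1,0,0,0,20],[0,0,0,0,0,0,20]],
  ],
)

```text
time: 28.98
tool_pos: [0.4301, 0.2819, 0.0442]
tool_rot: [0.0, 0.999, -0.047, -0.0]
contact_force: [-1.0, 0.1, -0.3]
gripper_width: 0.46
grasp_force: 61.0
```

```bash
python3 go.py disp_p
```

```text
disp_p target [0.4307 0.2818 0.043 ] az -0.0 then x,y,z mm [0.6 0.1 1.2]
t 28.98 tcp [0.4301 0.2819 0.0442] yaw -5.3 tilt [-0.0001 -0.    ] w 0.46 gf 61.0 F [-1.   0.1 -0.3] j6 2.1
```

servo_tool(
  moves=[
    [[0,0,0.5,0,0,0,20],[0,0,0,0,0,0,55],[0,0,0,0,0,0,55],[0,0,0,0,0,0,55],[0,0,-20,0,0,0,55],[0,0,-40,0,0,0,55],[0,0,-40,0,0,0,40],[0,0,0,0,0,0,40]],
  ],
)

```text
time: 29.98
tool_pos: [0.4327, 0.2831, 0.1482]
tool_rot: [-0.002, 0.999, -0.047, 0.004]
contact_force: [0.0, 0.3, -0.5]
gripper_width: 0.467
grasp_force: 0.0
```

```bash
python3 go.py hammer; python3 -c "
from h import *
f=grab('top'); cv2.imwrite('pics/t3.png',cv2.resize(f['image'][180:350,90:380],None,fx=2.7,fy=2.7,interpolation=cv2.INTER_CUBIC))"
```

```text
hammer target [0.661  0.0256 0.017 ] az -84.4 then x,y,z mm [-209.2  273.3  131.2]
t 29.98 tcp [0.4327 0.2831 0.1482] yaw -5.4 tilt [0.0076 0.0035] w 0.467 gf 0.0 F [ 0.   0.3 -0.5] j6 2.1
```

View pics/t3.png

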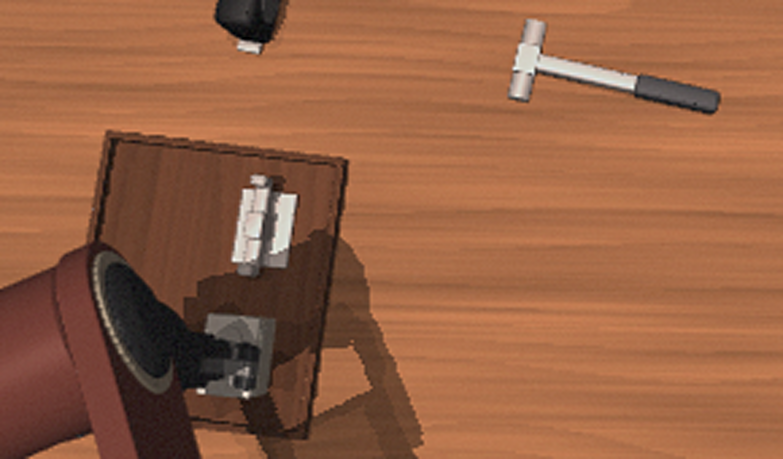

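The hook lies in the tray at (265,228), and the dispenser stands below it at (238,355), partly hidden by the gripper. Next is the hammer.

servo_tool(
  moves=[
    [[0,0,0,0,0,-9.4,40],[0,0,0,0,0,-9.4,40],[0,0,0,0,0,-9.4,40],[0,0,0,0,0,-9.4,40],[0,0,0,0,0,-9.4,40],[0,0,0,0,0,-9.4,40],[0,0,0,0,0,-9.4,40],[0,0,0,0,0,-9.4,40],[0,0,0,0,0,-9.4,40],[-30,39,0,0,0,0,40],[-30,39,0,0,0,0,40],[-30,39,0,0,0,0,40]],
  ],
)

```text
time: 31.52
tool_pos: [0.528, 0.1704, 0.1416]
tool_rot: [-0.001, 0.77, 0.638, -0.001]
contact_force: [0.5, 0.2, 0.2]
gripper_width: 0.469
grasp_force: 0.0
```

servo_tool(
  moves=[
    [[-30,39,0,0,0,0,40],[-30,39,0,0,0,0,40],[-30,39,0,0,0,0,40],[-29,39,0,0,0,0,40],[0,0,0,0,0,0,40],[0,0,0,0,0,0,40]],
  ],
)

```text
time: 32.28
tool_pos: [0.6581, 0.026, 0.1417]
tool_rot: [-0.001, 0.77, 0.638, -0.001]
contact_force: [-0.1, -0.0, -0.2]
gripper_width: 0.468
grasp_force: 0.0
```

```bash
python3 go.py hammer; python3 -c "
from h import *
f=grab('top'); cv2.imwrite('pics/t4.png',cv2.resize(f['image'][210:350,90:300],None,fx=3.6,fy=3.6,interpolation=cv2.INTER_CUBIC))"
```

```text
hammer target [0.661  0.0256 0.017 ] az 0.2 then x,y,z mm [  0.2   2.9 124.7]
t 32.27 tcp [0.6581 0.026  0.1417] yaw 79.2 tilt [-0.0036  0.0007] w 0.468 gf 0.0 F [-0.1 -0.  -0.2] j6 0.11
```

View pics/t4.png

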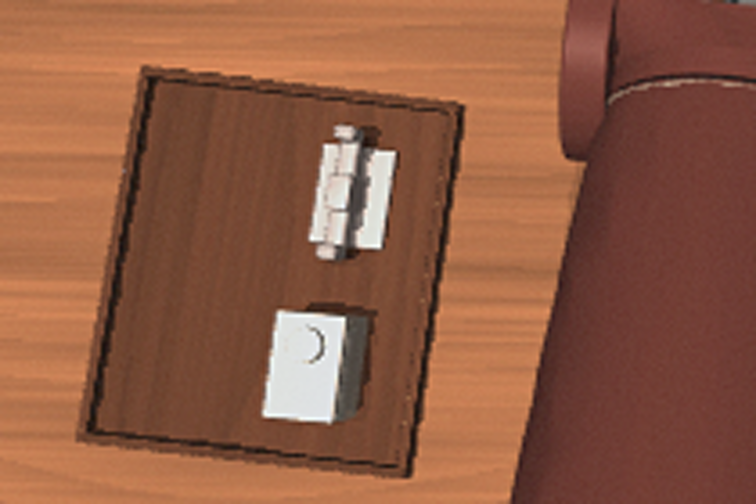

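Dispenser and double hook stand properly in the tray, with the left side free for the hammer.

servo_tool(
  moves=[
    [[0,2,25,0,0,0,40],[0,0,35,0,0,0,40],[0,0,30,0,0,0,40],[0,0,20,0,0,0,40],[0,0,8,0,0,0,40],[0,0,4,0,0,0,30],[0,0,0,0,0,0,30],[0,0,0,0,0,0,30]],
  ],
)

```text
time: 33.33
tool_pos: [0.6622, 0.0252, 0.023]
tool_rot: [0.001, 0.77, 0.638, 0.001]
contact_force: [-0.3, -0.4, -0.1]
gripper_width: 0.353
grasp_force: 0.0
```

```bash
python3 go.py hammer
```

```text
hammer target [0.661  0.0256 0.017 ] az 0.2 then x,y,z mm [ 0.1 -1.3  6. ]
t 33.33 tcp [0.6622 0.0252 0.023 ] yaw 79.2 tilt [ 0.002  -0.0002] w 0.353 gf 0.0 F [-0.3 -0.4 -0.1] j6 0.11
```

servo_tool(
  moves=[
    [[0,0,3,0,0,0,30],[0,0,1.5,0,0,0,30],[0,0,0,0,0,0,0],[0,0,0,0,0,0,0],[0,0,0,0,0,0,0],[0,0,0,0,0,0,0]],
  ],
)

```text
time: 34.08
tool_pos: [0.6614, 0.0253, 0.0173]
tool_rot: [0.0, 0.77, 0.638, -0.0]
contact_force: [1.6, -0.0, 0.4]
gripper_width: 0.143
grasp_force: 60.9
```

```bash
python3 go.py hammer
```

```text
hammer target [0.661  0.0256 0.017 ] az 0.3 then x,y,z mm [ 0.2 -0.4  0.3]
t 34.08 tcp [0.6614 0.0253 0.0173] yaw 79.3 tilt [ 0.     -0.0001] w 0.143 gf 60.9 F [ 1.6 -0.   0.4] j6 0.11
```

servo_tool(
  moves=[
    [[0,0,-5,0,0,0,0],[0,0,-15,0,0,0,0],[0,0,-30,0,0,0,0],[0,0,-40,0,0,0,0],[0,0,-40,0,0,0,0],[0,0,0,0,0,0,0]],
  ],
)

```text
time: 34.83
tool_pos: [0.6645, 0.0251, 0.1537]
tool_rot: [0.004, 0.77, 0.638, 0.004]
contact_force: [0.7, 0.5, -1.9]
gripper_width: 0.144
grasp_force: 60.8
```

```bash
python3 go.py hammer hammer_p;  python3 -c "
from h import *
grab('side','s5.png')"
```

```text
hammer target [0.661  0.0256 0.017 ] az 0.3 then x,y,z mm [ -0.2  -3.5 136.7]
hammer_p target [0.5192 0.3589 0.024 ] az 84.6 then x,y,z mm [-175.5 -318.9  129.7]
t 34.83 tcp [0.6645 0.0251 0.1537] yaw 79.3 tilt [ 0.0104 -0.0007] w 0.144 gf 60.8 F [ 0.7  0.5 -1.9] j6 0.11
```

View pics/s5.png

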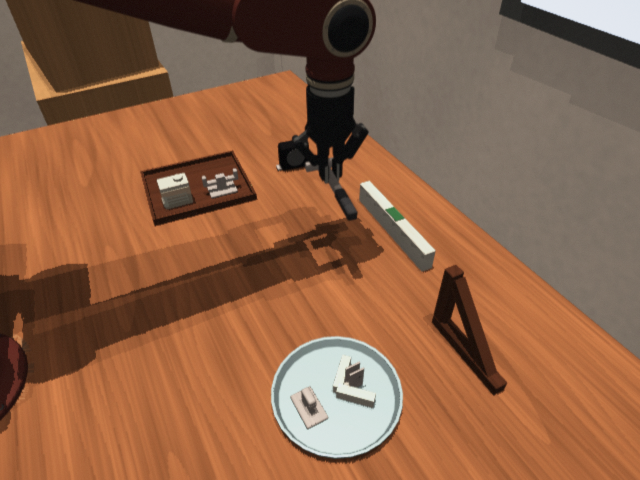

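The hammer is held level, and the dish and tray contents look fine.

servo_tool(
  moves=[
    [[0,0,0,0,0,9.4,0],[0,0,0,0,0,9.4,0],[0,0,0,0,0,9.4,0],[0,0,0,0,0,9.4,0],[0,0,0,0,0,9.4,0],[0,0,0,0,0,9.4,0],[0,0,0,0,0,9.4,0],[0,0,0,0,0,9.4,0],[0,0,0,0,0,9.4,0],[-25,-45,0,0,0,0,0],[-25,-45,0,0,0,0,0],[-25,-45,0,0,0,0,0]],
  ],
)

```text
time: 36.38
tool_pos: [0.5971, 0.1677, 0.1447]
tool_rot: [0.0, 0.999, -0.047, -0.002]
contact_force: [0.9, 1.3, -2.1]
gripper_width: 0.145
grasp_force: 60.7
```

servo_tool(
  moves=[
    [[-25,-46,0,0,0,0,0],[-25,-46,0,0,0,0,0],[-25,-46,0,0,0,0,0],[-25,-46,0,0,0,0,0],[0,0,0,0,0,0,0],[0,0,0,0,0,0,0]],
  ],
)

```text
time: 37.12
tool_pos: [0.516, 0.3586, 0.1454]
tool_rot: [0.001, 0.999, -0.046, -0.001]
contact_force: [0.1, 0.2, -2.1]
gripper_width: 0.143
grasp_force: 60.7
```

```bash
python3 go.py hammer_p
```

```text
hammer_p target [0.5192 0.3589 0.024 ] az -0.0 then x,y,z mm [  3.2  -0.7 121.4]
t 37.12 tcp [0.516  0.3586 0.1454] yaw -5.3 tilt [-0.0025 -0.0019] w 0.143 gf 60.7 F [ 0.1  0.2 -2.1] j6 2.15
```

servo_tool(
  moves=[
    [[2,0,25,0,0,0,0],[0,0,30,0,0,0,0],[0,0,25,0,0,0,0],[0,0,18,0,0,0,0],[0,0,9,0,0,0,0],[0,0,5,0,0,0,0],[0,0,2,0,0,0,0],[0,0,0,0,0,0,0],[0,0,0,0,0,0,0]],
  ],
)

```text
time: 38.25
tool_pos: [0.5193, 0.3594, 0.0341]
tool_rot: [-0.0, 0.999, -0.047, 0.001]
contact_force: [0.3, 0.0, -1.8]
gripper_width: 0.141
grasp_force: 60.7
```

```bash
python3 go.py hammer_p
```

```text
hammer_p target [0.5192 0.3589 0.024 ] az -0.0 then x,y,z mm [-0.   0.4 10.1]
t 38.25 tcp [0.5193 0.3594 0.0341] yaw -5.3 tilt [0.0011 0.0006] w 0.141 gf 60.7 F [ 0.3  0.  -1.8] j6 2.15
```

Floor contact is expected at TCP z of about 0.0233.

servo_tool(
  moves=[
    [[0,0,4,0,0,0,0],[0,0,2,0,0,0,0],[0,0,2,0,0,0,0],[0,0,1,0,0,0,0],[0,0,1,0,0,0,0],[0,0,0,0,0,0,0],[0,0,0,0,0,0,0]],
  ],
)

```text
time: 39.12
tool_pos: [0.5189, 0.3591, 0.0233]
tool_rot: [-0.0, 0.999, -0.047, 0.0]
contact_force: [-0.3, -0.5, -1.5]
gripper_width: 0.146
grasp_force: 60.8
```

```bash
python3 go.py hammer_p
```

```text
hammer_p target [0.5192 0.3589 0.024 ] az -0.0 then x,y,z mm [ 0.3  0.1 -0.7]
t 39.12 tcp [0.5189 0.3591 0.0233] yaw -5.3 tilt [0.0001 0.0001] w 0.146 gf 60.8 F [-0.3 -0.5 -1.5] j6 2.15
```

servo_tool(
  moves=[
    [[0,0,0.5,0,0,0,0],[0,0,0,0,0,0,28],[0,0,0,0,0,0,28],[0,0,0,0,0,0,28],[0,0,-10,0,0,0,28],[0,0,-30,0,0,0,28],[0,0,-50,0,0,0,28],[0,0,-50,0,0,0,28],[0,60,0,0,0,0,28],[0,60,0,0,0,0,28],[0,60,0,0,0,0,28],[0,60,0,0,0,0,28]],
  ],
)

```text
time: 40.62
tool_pos: [0.4963, 0.1184, 0.1639]
tool_rot: [-0.0, 0.999, -0.046, 0.001]
contact_force: [1.3, 0.1, -0.1]
gripper_width: 0.328
grasp_force: 0.0
```

servo_tool(
  moves=[
    [[0,60,0,0,0,0,28],[0,60,0,0,0,0,28],[0,0,0,0,0,0,28],[0,0,0,0,0,0,28]],
  ],
)

```text
time: 41.12
tool_pos: [0.4855, 0.0006, 0.1634]
tool_rot: [-0.0, 0.999, -0.047, 0.0]
contact_force: [-0.3, -0.3, 0.6]
gripper_width: 0.323
grasp_force: 0.0
```

```bash
python3 go.py; python3 -c "
from h import *
f=grab('top'); cv2.imwrite('pics/t6.png',f['image'])
f=grab('side'); cv2.imwrite('pics/s6.png',cv2.resize(f['image'][130:240,120:320],None,fx=4,fy=4,interpolation=cv2.INTER_CUBIC))"
```

```text
t 41.12 tcp [0.4855 0.0006 0.1634] yaw -5.4 tilt [0.001  0.0003] w 0.323 gf 0.0 F [-0.3 -0.3  0.6] j6 1.51
```

View pics/t6.png

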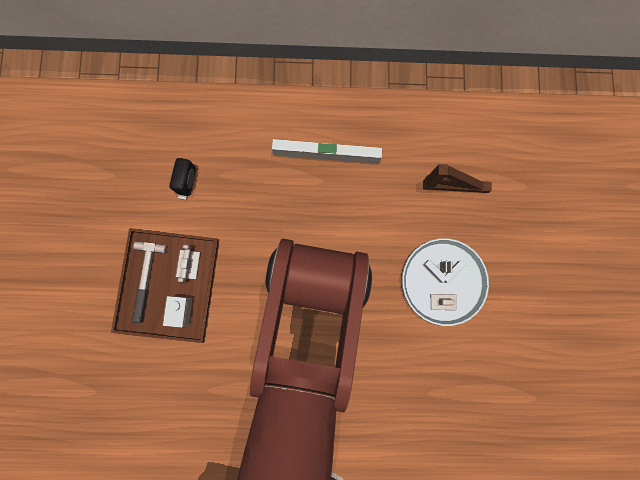

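View pics/s6.png

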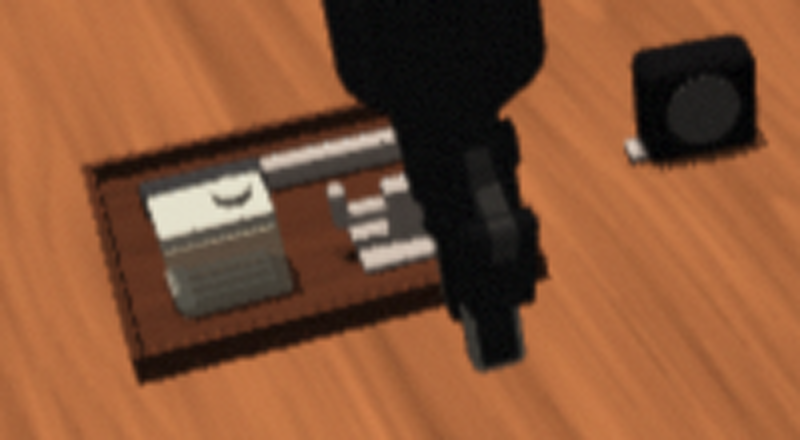

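All five pieces sit flat and apart: hammer (145,280), double hook (187,263), dispenser (177,312), clamp (446,270) and single hook (443,302). The bystanders haven't moved.

```bash
python3 -c "
from plant import manip
print(manip.job_done())"
```

```text
the job is handed in; nothing more can be done
None
```

Both kits are made up and the job is handed in at about 41 s. In the last pictures all five pieces sat flat and apart in the tray and dish, with the bystanders where they started; no verdict came back.

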